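# Show the silicone plate to the camera

## Task

Draw the teal silicone plate up out of the spring clamp by its tab and show its front to the little camera: with its middle about 15 cm straight in front of the lens, first tip the plate about 30 degrees, top towards the lens or away from it, so that light rakes over it, then bring it back upright. Finish while holding it motionless in the air there, its middle level with and centred on the lens 15 cm off, divided front square to the lens. Never touch the camera, let the plate drop, or shift the other things on the worktop.

Things in the scene. Friction and masses are not known exactly. Their poses are not given: they have to be found in the camera images.
- plate_center (a point): Middle of the teal silicone plate (0.18 kg): a disc 160 mm across, 8 mm thick, on edge in the clamp, a flat tab on top. The point is the disc's centre, mid-thickness, 94 mm above the worktop at the start. Axes: z up through the tab, x out of its FRONT, y across. The front has a darker ring (100 mm across) and three ribs over a orange disc, 7 mm proud; the back is plain.
- plate_tab (a point): Middle of the plate's tab, 46 mm wide, 8 mm thick, 40 mm high; 100 mm above plate_center along the plate's z. Pinch it here across its thickness (along the plate's x); same axes as the plate. The tab's top edge is 20 mm above this point, the disc's edge 20 mm below.
- clamp: Stainless spring clamp fixed to the worktop; origin under the middle of its 110 x 90 x 12 mm base. x points out of the plate's front, z up. A fixed and a sprung jaw, tops 42 mm above the worktop, pinch the lowest 28 mm of the plate with about 5 N; the plate pulls straight up and out against 5 to 15 N, nothing to open.
- lens (a point): Centre of the front of the camera's lens, 185 mm above the worktop. The camera is a black head (24 x 74 x 62 mm, top at 216 mm) with a silver lens barrel 44 mm across and 22 mm long, on a thin stem and a 100 mm round foot, fixed to the worktop. The lens looks along this frame's -x (level); y is level and sideways, z up.
- show_point (a point): Point in the air 150 mm straight in front of the lens and at its height, where the plate's middle is to be; same axes as the lens. When the plate's front squarely faces the lens, the plate's x axis points the same way as this x axis.
- bowl: Lemon yellow plastic bowl, 124 mm across, 55 mm high, loose; origin under its centre. Leave alone.
- cup: Glass cup, 72 mm across, 92 mm high, loose; origin under its centre. Leave alone.
- pot: Purple snack pot with a screw-top lid, 76 mm across, 75 mm high, loose; origin under its centre. Leave alone.
- spoon: Wooden spoon lying flat, 220 mm long along its x, loose. Leave alone.
- lunch_tin: Shut metal lunch tin, 100 x 140 x 50 mm (x, y, z), loose; origin under its centre. Leave alone.
- mill: Dark wooden pepper mill, 56 mm across, 148 mm high, loose; origin under its centre. Leave alone.
Mind the look-alikes: they are no part of the job. Of the things that look like the part that bears plate_center, the larger one is meant.

How it is judged:
On the way, in this order (a step that is already met when the one before it is completed fails the run):
1. the plate is held by the fingers, clear of the clamp (contact force between the fingers and plate above 1 N and contact force between plate and clamp below 0.1 N and height (world z) of plate_center above 0.13 m), for 0.2 s.
2. near the show point, the plate is tipped about 30 degrees (21 to 40) towards or away from the lens, front still to it, held by the fingers (contact force between the fingers and plate above 1 N and contact force between plate and clamp below 0.1 N and distance between plate_center and show_point below 0.07 m and angle between plate_center's own z axis and vertical between 0.37 and 0.7 rad and angle between plate_center's own y axis and vertical between 1.36 and 1.78 rad and angle between the y axis of plate_center and the y axis of lens, either way round below 0.25 rad and x of lens in the frame of plate_center above 0.04 m), for 0.2 s.
At the end, for the whole second after the job is handed in: The fingers hold the plate in the air and nothing else touches it: its middle 120 to 180 mm in front of the lens and within 25 mm of the lens axis sideways and in height, upright within 8 degrees, its front facing the lens and square to it within 9 degrees, at rest (contact force between the fingers and plate above 1 N and contact force between plate and clamp below 0.1 N and contact force between plate and bowl below 0.1 N and contact force between plate and cup below 0.1 N and contact force between plate and pot below 0.1 N and contact force between plate and spoon below 0.1 N and contact force between plate and lunch_tin below 0.1 N and contact force between plate and mill below 0.1 N and x of plate_center in the frame of lens between -0.18 and -0.12 m and y of plate_center in the frame of lens between -0.025 and 0.025 m and z of plate_center in the frame of lens between -0.025 and 0.025 m and angle between plate_center's own z axis and vertical below 0.14 rad and angle between the x axis of plate_center and the x axis of lens, either way round below 0.16 rad and x of lens in the frame of plate_center above 0.08 m and linear speed of plate below 0.03 m/s); the arm keeps its last pose, push and grip.
It fails at once if the camera is touched (contact force between camera and anything else above 1 N).
It fails at once if the plate is dropped (height (world z) of plate_center below 0.075 m).
It fails at once if one of the other things on the worktop is shifted by over 20 mm (distance of any of bowl, cup, pot, spoon, lunch_tin, mill from where it was at the start of the episode above 0.02 m).
It also fails if it takes over 51 s, if anything falls off the work surface, if the arm or the gripper's body presses on something with over 40 N, if the wrist force passes 120 N, or if a joint passes its speed limit or range.

## Robot

A 7-joint arm with a two-finger parallel gripper is mounted at the origin on the work surface. World frame = base frame: x ahead of the robot, y to its left, z up, the work surface at z = 0. Lengths are in m, angles in rad, forces in N, time in s.
With the tool pointing down it reaches from about 0.4 to 0.875 m from the base axis. Payload 6.5 kg.
Tool frame: the origin (TCP) lies between the finger pads; the fingertips stand ctrl.finger_overhang ahead of it and the grasp point (between the pads) lies 3 mm ahead of it (ctrl.finger_overhang is the distance from the TCP to the fingertips, in m); z points along the fingers, y is the direction in which the jaws open and shut (so a half turn about z gives the same grasp; the last joint's range is limited). The gripper opens to 88 mm and grips with 3 to 60 N. Pads are 18 mm wide; open, the fingers measure 123 mm over their backs; the gripper's body (75 mm by 187 mm) begins 45 mm behind the grasp point.
Start: joints at [-1.25, 0.536, -0.004, 1.538, 0.003, 1.067, -0.071], TCP at [0.245, 0.602, 0.261] pointing down, gripper open.
Joint ranges: [-2.7, 2.7], [-0.37, 2.16], [-1.27, 1.26], [0.24, 2.4], [-1.31, 4.45], [0.19, 1.91], [-2.76, 2.76]. Speed limits (rad/s): [2.39, 2.39, 3.14, 3.14, 3.14, 3.14, 3.14].

## Interface

Orientations are given as a rotation vector (axis times angle).
In Python, from bench import ctrl, vision, ticket gives the robot as it stands. The module is installed in compiled form; this text tells all that it offers.
- The arm moves only by the shell command python3 -m creep 'ROWS' [FORCE]. ROWS is JSON, a list that holds one entry, the list of rows, each a list of 7 numbers: the turn, a rotation vector about the tool's x, y, z in rad, then the shift along the tool's x, y, z in cm, then the opening in per cent of the stroke, from 0 (shut) to 100 (fully open). A call has exactly 8 rows; each row is the pose to reach, as a shift and turn from the pose commanded when the call began, along the tool's axes at that moment; what a row does not reach only later rows make up. A row lasts 1/10 s, in which the tool goes at most 50 mm and 8.59 degrees, less where a joint would pass 70% of its speed; a pose out of reach is approached as far as the arm can. A call with a gripper value outside its range is refused whole. The fingers move at their own pace and stop on an object; FORCE is the grip in N (left out, the last holds). Time passes only in rows, so rows that repeat a pose let the fingers close, or fill a call up. It gives the time, the measured TCP pose, the force and the opening at its end, in the units of the state.
- ctrl.get_state(): the state, without advancing time (a new reading comes with each control period).
- vision.get_image(name): name is "side" or "top"; returns a dict with "frame" (400x640x3 uint8, red, green, blue), "camera_matrix" (3x3 intrinsics, pixels), "distortion" ([k1, k2, p1, p2, k3] as OpenCV has them; the pictures are not rectified), "extrinsics" (4x4, takes a point from camera to world coordinates). Camera axes: x right, y up, looking along -z (the intrinsics and any distortion apply to the point x, -y, -z); pixel columns grow to the right and rows downward; lengths in m; the calibration is good to about 2 mm. A picture is of the moment at which its call begins. There is no depth.
- ticket.close_job(): hands the job in, once; it reports no verdict.
The state is a dict: "time": time; "q": joint angles; "qvel": joint speeds; "joint_torque": joint torques, N m; "ee_pos": TCP position; "ee_rot": TCP orientation; "contact_force": force on the tool from outside, world axes, zero at the start; "ft_torque": the same for the moment, N m; "opening": finger opening in m.
Only numpy, scipy, OpenCV 4.12 (cv2) and the standard library are available. Lean on these libraries where they do the work, as an engineer would, in place of code of your own. Each camera call takes 0.05 s, during which the arm holds its last target.

## Working session

There is one attempt and no reset: what is moved stays moved. The work goes in short steps, Python scripts to look and compute and a shell command to move; the robot and the scene stay as the last step left them, time stands still between calls to the robot, and variables do not carry over. Pictures are saved under pics/ and viewed, and the job is handed in when it is done.

```bash
mkdir -p pics; python3 - <<'E'
from bench import ctrl, vision
import cv2, numpy as np
print(ctrl.get_state(), ctrl.finger_overhang)
for n in ("side","top"):
    d=vision.get_image(n); cv2.imwrite(f"pics/{n}0.png",d["frame"][:,:,::-1]); np.savez(f"{n}0.npz",**d)
    print(n,d["camera_matrix"],d["distortion"],d["extrinsics"])
E
```

```text
{'time': 0.0, 'q': array([-1.2502076 ,  0.53715706, -0.00441562,  1.53884773,  0.00258383,
        1.06727043, -0.07119599]), 'qvel': array([-9.79807999e-04,  6.17113380e-04,  6.16596053e-05,  5.80830027e-04,
        1.06957211e-03, -6.78802299e-04,  1.59739024e-03]), 'joint_torque': array([-5.68780288e-04, -5.70973349e+01,  9.90190543e-01, -2.51622230e+01,
       -5.62934380e-02,  1.75524509e-02,  1.75491841e-04]), 'ee_pos': array([0.24500074, 0.60145501, 0.25985505]), 'ee_rot': array([-6.03672451e-01, -3.08284010e+00,  2.61452215e-03]), 'contact_force': array([ 0.12940013, -0.07160218,  1.32341781]), 'ft_torque': array([-3.05334024e-02,  4.30979023e-02,  1.31322409e-05]), 'opening': 0.08846431765033964} 0.022
side [[390.82551744   0.         310.89539197]
 [  0.         390.82551744 199.18666905]
 [  0.           0.           1.        ]] [-0.08228156  0.          0.          0.          0.        ] [[ 0.98494164  0.11259517 -0.13119559  0.44178869]
 [-0.17282145  0.62029973 -0.76508888 -0.9364792 ]
 [-0.00476473  0.77624131  0.63041789  0.93329004]
 [ 0.          0.          0.          1.        ]]
top [[441.92584003   0.         319.69832439]
 [  0.         441.92584003 202.44206721]
 [  0.           0.           1.        ]] [-0.00218976  0.          0.          0.          0.        ] [[-3.05065913e-03  9.93615532e-01 -1.12777962e-01  4.63889709e-01]
 [-9.99989367e-01 -2.64114988e-03  3.78034103e-03  1.13271369e-03]
 [ 3.45834206e-03  1.12788295e-01  9.93613023e-01  1.45582716e+00]
 [ 0.00000000e+00  0.00000000e+00  0.00000000e+00  1.00000000e+00]]
```

View pics/side0.png

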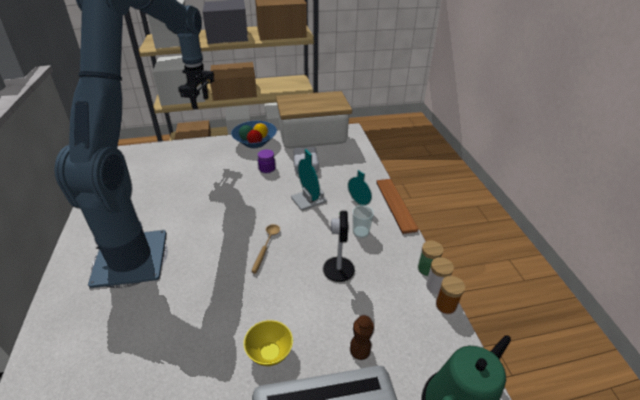

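View pics/top0.png

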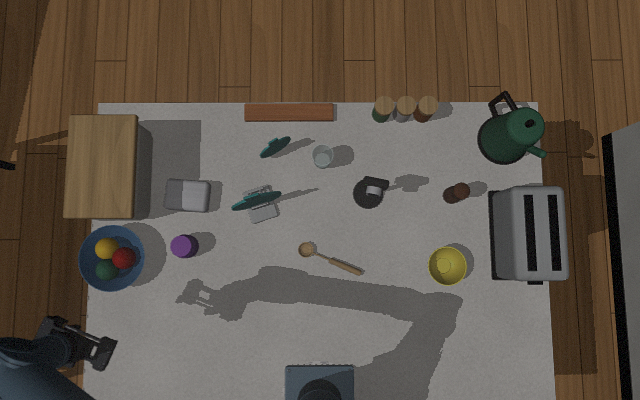

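```bash
python3 - <<'E'
import cv2
t=cv2.imread("pics/top0.png"); s=cv2.imread("pics/side0.png")
a=cv2.resize(t[130:240,215:415],None,fx=4,fy=4,interpolation=cv2.INTER_CUBIC); cv2.imwrite("pics/top0z.png",a)
b=cv2.resize(s[135:290,250:400],None,fx=3.8,fy=3.8,interpolation=cv2.INTER_CUBIC); cv2.imwrite("pics/side0z.png",b)
E
```

```text
(no output)
```

View pics/top0z.png

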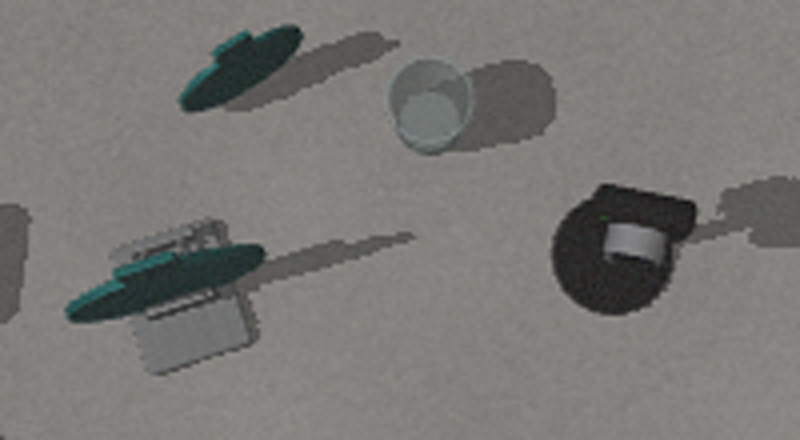

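View pics/side0z.png

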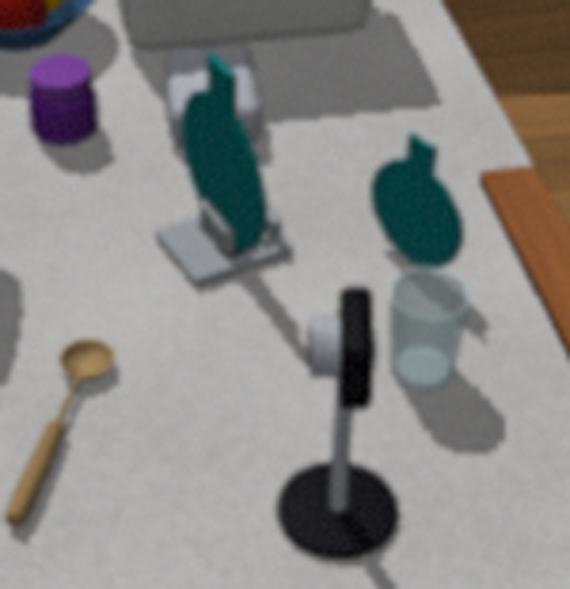

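```bash
cat > h.py <<'E'
import numpy as np, cv2
F=np.diag([1.,-1,-1])
def load(n): return dict(np.load(n))
def grab(n,name):
    from bench import vision
    d=vision.get_image(n); cv2.imwrite(f"pics/{name}.png",d["frame"][:,:,::-1]); np.savez(f"{name}.npz",**d); return d
def rays(d,px):
    p=cv2.undistortPoints(np.array(px,float).reshape(-1,1,2),d["camera_matrix"],d["distortion"]).reshape(-1,2)
    r=np.c_[p,np.ones(len(p))]@F@d["extrinsics"][:3,:3].T
    return d["extrinsics"][:3,3],r/np.linalg.norm(r,axis=1,keepdims=True)
def onz(d,px,z):
    c,r=rays(d,px); return c+r*((z-c[2])/r[:,2])[:,None]
def onplane(d,px,p0,n):
    c,r=rays(d,px); return c+r*(((p0-c)@n)/(r@n))[:,None]
def proj(d,P):
    E=d["extrinsics"]; q=(np.atleast_2d(P)-E[:3,3])@E[:3,:3]@F
    return cv2.projectPoints(q,np.zeros(3),np.zeros(3),d["camera_matrix"],d["distortion"])[0].reshape(-1,2)
def tri(d1,p1,d2,p2):
    c1,r1=rays(d1,[p1]); c2,r2=rays(d2,[p2]); A=np.stack([r1[0],-r2[0]],1)
    t=np.linalg.lstsq(A,c2-c1,rcond=None)[0]; a=c1+t[0]*r1[0]; b=c2+t[1]*r2[0]
    return (a+b)/2,np.linalg.norm(a-b)
def teal(f):
    h=cv2.cvtColor(f,cv2.COLOR_RGB2HSV); return cv2.inRange(h,(80,90,20),(100,255,255))
def black(f): return cv2.inRange(cv2.cvtColor(f,cv2.COLOR_RGB2HSV),(0,0,0),(180,255,50))
E
python3 - <<'E'
from h import *
t=load("top0.npz"); s=load("side0.npz")
for n,d in (("t",t),("s",s)):
    m=teal(d["frame"]); k,l,st,c=cv2.connectedComponentsWithStats(m)
    for i in range(1,k):
        if st[i,4]>60: print(n,st[i],c[i])
# plate blob
m=teal(t["frame"]); k,l,st,c=cv2.connectedComponentsWithStats(m)
x=[i for i in range(1,k) if abs(c[i]-(257,200)).max()<10 and st[i,4]>60][0]
ys,xs=np.nonzero(l==x); P=np.c_[xs,ys].astype(float)
cn=(l==x).astype(np.uint8)
print("rect",cv2.minAreaRect(P.astype(np.float32)))
P2=P[(P[:,0]<P[:,0].min()+2)].mean(0),P[(P[:,0]>P[:,0].max()-2)].mean(0)
e=onz(t,P2,0.094); print(P2,e,np.linalg.norm(e[0]-e[1]))
# black camera
for n,d in (("t",t),("s",s)):
    m=black(d["frame"]); k,l,st,c=cv2.connectedComponentsWithStats(m)
    for i in range(1,k):
        if st[i,4]>60: print(n,st[i],c[i])
big=lambda f,a,b,c,e,k:cv2.resize(f[a:b,c:e],None,fx=k,fy=k,interpolation=cv2.INTER_NEAREST)[:,:,::-1]
cv2.imwrite("pics/cam_t.png",big(t["frame"],170,215,345,400,12))
cv2.imwrite("pics/cam_s.png",big(s["frame"],205,285,315,365,7))
cv2.imwrite("pics/pl_t.png",big(t["frame"],180,228,225,290,12))
E
```

```text
t [232 193  27  16  78] [244.83333333 199.43589744]
s [298 149  22  52 598] [308.59197324 175.87959866]
s [349 171  22  34 482] [359.46887967 189.35892116]Traceback (most recent call last):
  File "<stdin>", line 9, in <module>
IndexError: list index out of range
```

```bash
sed -i 's/^def teal.*/def teal(f):/; s/(80,90,20),(100,255,255)/(78,60,12),(105,255,255)/' h.py
python3 - <<'E'
from h import *
t=load("top0.npz"); s=load("side0.npz")
print(cv2.cvtColor(t["frame"],cv2.COLOR_RGB2HSV)[203,240:275:3].tolist())
m=teal(t["frame"]); k,l,st,c=cv2.connectedComponentsWithStats(m)
for i in range(1,k):
    if st[i,4]>60: print(st[i],c[i])
x=[i for i in range(1,k) if abs(c[i]-(257,200)).max()<10 and st[i,4]>60]
if x:
    ys,xs=np.nonzero(l==x[0]); P=np.c_[xs,ys].astype(float)
    P2=P[(P[:,0]<P[:,0].min()+2)].mean(0),P[(P[:,0]>P[:,0].max()-2)].mean(0)
    e=onz(t,P2,0.094); print(P2,e,np.linalg.norm(e[0]-e[1]))
for n,d in (("t",t),("s",s)):
    m=black(d["frame"]); k,l,st,c=cv2.connectedComponentsWithStats(m)
    for i in range(1,k):
        if st[i,4]>150 and st[i,4]<3000: print(n,st[i],c[i])
big=lambda f,a,b,c,e,k:cv2.resize(f[a:b,c:e],None,fx=k,fy=k,interpolation=cv2.INTER_NEAREST)[:,:,::-1]
cv2.imwrite("pics/cam_t.png",big(t["frame"],170,215,345,400,12))
cv2.imwrite("pics/cam_s.png",big(s["frame"],205,285,315,365,7))
cv2.imwrite("pics/pl_t.png",big(t["frame"],180,228,225,290,12))
E
```

```text
[[89, 130, 102], [78, 67, 46], [78, 68, 49], [96, 50, 51], [81, 46, 56], [86, 75, 51], [86, 41, 50], [99, 44, 58], [15, 6, 88], [10, 6, 132], [100, 10, 78], [105, 7, 78]]
[260 137  30  20 179] [273.88268156 146.12849162]
[232 191  49  19 323] [255.625387   199.24767802]
[102 225  43  35 304] [126.00328947 238.875     ]
[ 84 236  12  19  71] [ 89.61971831 244.88732394]
[115 260  29  29 137] [132.05839416 274.83211679]
[ 89 268  27  24 123] [103.1300813 281.6504065]
[   0  343   63   57 1404] [ 21.80840456 379.57051282]
(array([232.625, 207.   ]), array([279.28571429, 192.85714286])) [[0.60497614 0.26556565 0.094     ]
 [0.64877706 0.12146695 0.094     ]] 0.1506086124523327
t [ 478   91   66   74 1659] [501.96745027 134.61904762]
t [545 121  38 253 381] [571.83464567 234.13648294]
t [ 601  133   32  267 2850] [616.52842105 267.72385965]
t [261 137  29  21 205] [275.71219512 146.66341463]
t [354 176  35  32 665] [369.16390977 191.48571429]
t [488 191  20  89 395] [492.41265823 236.03291139]
t [524 195  13  76 668] [529.9251497  232.57634731]
t [548 195  13  76 679] [554.03387334 232.51693667]
t [ 96 247  44  34 332] [118.85240964 265.2439759 ]
t [298 379  44  21 674] [319.85459941 390.65727003]
s [314   0   4  92 349] [315.41833811  43.52148997]
s [ 204   10   43   33 1012] [225.35375494  26.18577075]
s [ 75 102  14  47 482] [ 81.86307054 124.01659751]
s [ 59 160  35  47 273] [ 73.05494505 189.37728938]
s [340 212   8  30 205] [343.28292683 226.85365854]
s [324 258  30  24 511] [338.52054795 269.93542074]
s [351 324  22  36 521] [361.68714012 342.76583493]
s [491 336  20  23 207] [500.82125604 346.54589372]
s [ 268  378  112   22 1063] [330.9332079  390.75352775]
s [445 385  35  15 184] [460.52717391 393.79347826]
```

View pics/cam_t.png

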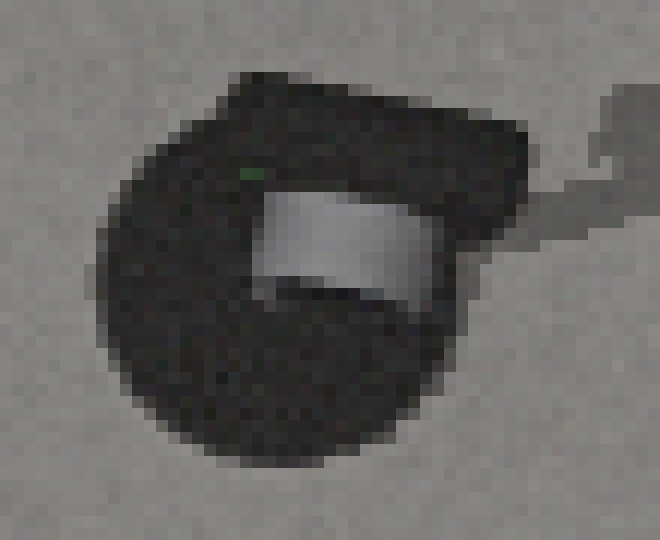

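View pics/cam_s.png

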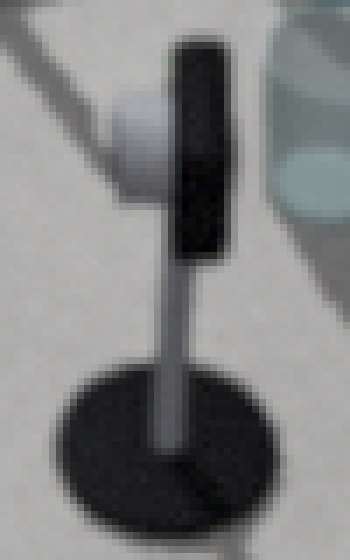

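View pics/pl_t.png

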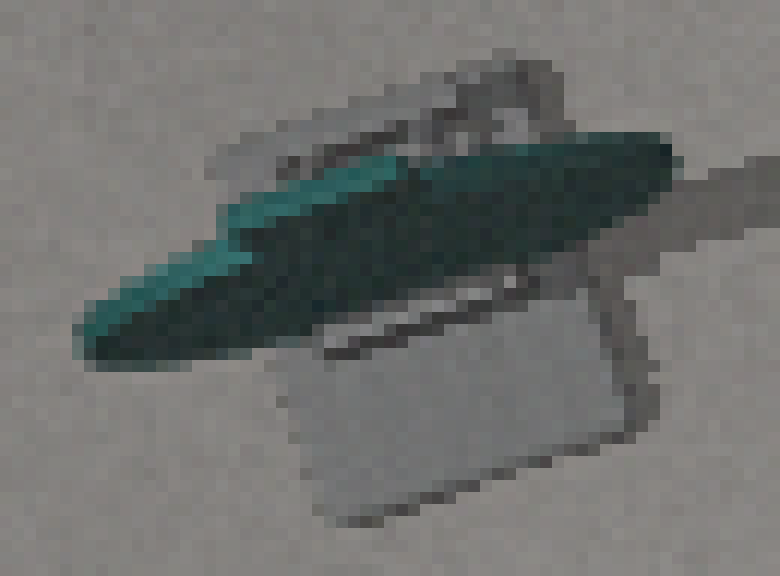

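```bash
python3 - <<'E'
from h import *
np.set_printoptions(precision=4,suppress=True)
t=load("top0.npz"); s=load("side0.npz")
T=lambda X,Y,x0,y0,k:(x0+X/k-.5,y0+Y/k-.5)
ct=lambda *p:[T(a,b,345,170,12) for a,b in p]; cs=lambda *p:[T(a,b,315,205,7) for a,b in p]; pt=lambda *p:[T(a,b,225,180,12) for a,b in p]
def show(n,e):
    d=e[-1]-e[0]; print(n,e.tolist() and e[:,:2].ravel(),"len",np.linalg.norm(d),"ang",np.degrees(np.arctan2(d[1],d[0])))
show("tab far edge",onz(t,pt((222,212),(402,157)),.214))
show("tab near edge",onz(t,pt((245,238),(412,180)),.214))
show("base near edge",onz(t,pt((335,520),(640,425)),.012))
show("base far",onz(t,pt((207,150),(550,62)),.012))
show("base right",onz(t,pt((550,62),(645,420)),.012))
show("head back",onz(t,ct((240,75),(530,122)),.216))
show("barrel front",onz(t,ct((258,293),(432,310)),.185))
show("barrel back",onz(t,ct((265,192),(437,210)),.185))
show("barrel top front c",onz(t,ct((342,285),(345,285)),.207))
# foot
f=ct((97,275),(465,275),(280,467)); show("foot x",onz(t,f[:2],.0)); print(onz(t,f[2:],0.0))
show("side foot",onz(s,cs((53,450),(283,450)),.005)); print("side foot c",onz(s,cs((168,452)),.005))
print("side lens",onz(s,cs((118,148)),.185))
show("side head top ",onz(s,cs((177,40),(228,40)),.216))
# side tab top
E
```

```text
tab far edge [0.6204 0.2135 0.6334 0.1712] len 0.04422118896525191 ang -72.93155978339118
tab near edge [0.6143 0.2079 0.6279 0.1687] len 0.04150285848273333 ang -70.74473417875637
base near edge [0.5613 0.2158 0.587  0.1329] len 0.08678281218381247 ang -72.74690209376622
base far [0.6631 0.2524 0.6873 0.1585] len 0.09698930912494806 ang -75.55578445885376
base right [0.6873 0.1585 0.5884 0.1316] len 0.1024975605850533 ang -164.79775530170568
head back [ 0.6807 -0.1312  0.6692 -0.1998] len 0.06949258536868647 ang -99.47939837108086
barrel front [ 0.6327 -0.1381  0.6284 -0.1801] len 0.04223467400485359 ang -95.78023186617514
barrel back [ 0.6574 -0.1402  0.6528 -0.1818] len 0.04186548024747894 ang -96.18726258019511
barrel top front c [ 0.6316 -0.1557  0.6316 -0.1564] len 0.0007133679487814641 ang -90.14747777917424
foot x [ 0.6624 -0.1138  0.6621 -0.2159] len 0.10202313391217709 ang -90.1471072564384
[[ 0.6088 -0.1638  0.    ]]
side foot [ 0.6099 -0.1528  0.7101 -0.171 ] len 0.10178119949198483 ang -10.34421745547314
side foot c [[ 0.6597 -0.163   0.005 ]]
side lens [[ 0.6336 -0.1545  0.185 ]]
side head top  [ 0.6625 -0.1289  0.6827 -0.1326] len 0.02050963459581109 ang -10.3034593301871
```

```bash
cat >> h.py <<'E'
from scipy.spatial.transform import Rotation as R
def yawpose(a,flip=0): # tool down, tool y along +-(cos a, sin a)
    a=np.radians(a); y=np.array([np.cos(a),np.sin(a),0])*(-1 if flip else 1); z=np.array([0,0,-1.]); return R.from_matrix(np.c_[np.cross(y,z),y,z])
def delta(p,Rt,p0=None,R0=None):
    if p0 is None:
        from bench import ctrl
        s=ctrl.get_state(); p0=s["ee_pos"]; R0=R.from_rotvec(s["ee_rot"])
    print("turn",np.round((R0.inv()*Rt).as_rotvec(),4),"shift cm",np.round(R0.inv().apply(np.array(p)-p0)*100,3))
E
python3 - <<'E'
from h import *
np.set_printoptions(precision=4,suppress=True)
from bench import ctrl
t=load("top0.npz")
R0=R.from_rotvec(ctrl.get_state()["ee_rot"]); print(R0.as_matrix())
g=t["frame"].astype(float).sum(2)
# head back edge subpixel: per column 367..387, first crossing going down
pts=[]
for c in range(367,388):
    col=g[170:190,c]; i=np.nonzero(col<240)[0][0]; f=(col[i-1]-240)/(col[i-1]-col[i]); pts.append((c,170+i-1+f))
e=onz(t,pts,.216); p=np.polyfit(e[:,1],e[:,0],1); print("head back yaw",np.degrees(np.arctan(-p[0])), (e[:,0]-np.polyval(p,e[:,1])).std())
# tab+rim: bright teal top faces -> tab
m=cv2.inRange(cv2.cvtColor(t["frame"],cv2.COLOR_RGB2HSV),(80,90,70),(100,255,255)); m[:, :244]=0; m[:,262:]=0
ys,xs=np.nonzero(m); sel=(ys<202)&(ys>190); e=onz(t,np.c_[xs,ys][sel],.214); print(len(e),e.mean(0),cv2.fitLine((e[:,:2]*1000).astype(np.float32),2,0,.01,.01).ravel())
for f in (0,1): delta([.624,.19,.30],yawpose(17.5,f))
E
```

```text
[[-0.9261  0.3772 -0.0005]
 [ 0.3772  0.9261 -0.0014]
 [-0.0001 -0.0015 -1.    ]]
head back yaw -11.737221485927558 0.0004037705009767384
41 [0.6237 0.1931 0.214 ] [  0.3745  -0.9272 623.6541 193.0674]
turn [-0.0014  0.0007  0.8786] shift cm [-50.622 -23.825  -3.966]
turn [-0.0009 -0.0017 -2.263 ] shift cm [-50.622 -23.825  -3.966]
```

```bash
python3 -m creep '[[[0,0,0.15,-5,-2.5,-1,100],[0,0,0.3,-10,-5,-2,100],[0,0,0.44,-15,-7,-3,100],[0,0,0.58,-20,-9.5,-4,100],[0,0,0.72,-25,-12,-4,100],[0,0,0.887,-30,-14,-4,100],[0,0,0.887,-34,-16,-4,100],[0,0,0.887,-38,-18,-4,100]]]' 40; python3 -c "
from h import *
delta([.624,.191,.26],yawpose(17))"
```

```text
time: 0.9
ee_pos: [0.5142, 0.3081, 0.3005]
ee_rot: [-1.869, -2.525, 0.0]
contact_force: [1.0, 1.1, 0.7]
opening: 0.0879
turn [-0.0002  0.0001  0.0001] shift cm [-14.412   7.075   4.054]
```

```bash
python3 -m creep '[[[0,0,0,-4,2,0,100],[0,0,0,-8,4,0,100],[0,0,0,-12,6,0,100],[0,0,0,-14.4,7.1,1,100],[0,0,0,-14.4,7.1,2,100],[0,0,0,-14.4,7.1,3,100],[0,0,0,-14.4,7.1,4,100],[0,0,0,-14.4,7.1,4,100]]]'; python3 -c "
from h import *
t=grab('top','top1'); s=grab('side','side1')
delta([.624,.191,.199],yawpose(17))
b=lambda f,a,b,c,e,k:cv2.resize(f[a:b,c:e],None,fx=k,fy=k,interpolation=cv2.INTER_CUBIC)[:,:,::-1]
cv2.imwrite('pics/z1.png',np.hstack([b(t['frame'],150,250,210,310,4),b(s['frame'],110,210,260,360,4)]))"
```

```text
time: 1.7
ee_pos: [0.6215, 0.1944, 0.2587]
ee_rot: [-1.863, -2.526, 0.004]
contact_force: [-0.3, 0.7, -0.3]
opening: 0.0884
turn [-0.0005 -0.0005  0.0021] shift cm [-0.336  0.038  6.151]
```

View pics/z1.png

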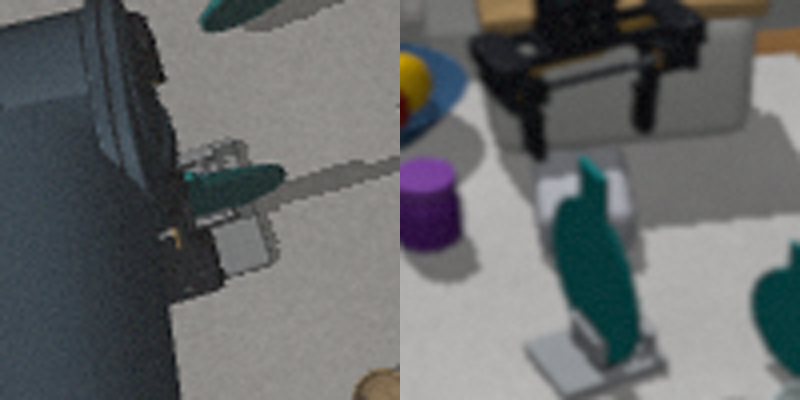

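The side view shows the open fingers (crop px about 540,150 and 650,125) on either side of the tab's top (590,160). I'll go straight down and close.

```bash
python3 -m creep '[[[0,0,0,-0.2,0,1.5,100],[0,0,0,-0.3,0,3,100],[0,0,0,-0.3,0,4.5,100],[0,0,0,-0.3,0,5.5,100],[0,0,0,-0.3,0,6,100],[0,0,0,-0.3,0,6.1,100],[0,0,0,-0.3,0,6.1,100],[0,0,0,-0.3,0,6.1,100]]]' 40 && python3 -c "
from bench import ctrl; print(ctrl.get_state()['contact_force'])"; python3 -m creep '[[[0,0,0,0,0,0,60],[0,0,0,0,0,0,40],[0,0,0,0,0,0,20],[0,0,0,0,0,0,0],[0,0,0,0,0,0,0],[0,0,0,0,0,0,0],[0,0,0,0,0,0,0],[0,0,0,0,0,0,0]]]' 40
```

```text
time: 2.6
ee_pos: [0.6247, 0.19, 0.2003]
ee_rot: [1.868, 2.525, 0.002]
contact_force: [-0.7, -0.4, 0.5]
opening: 0.088
[-0.67068068 -0.43461724  0.52739453]
time: 3.4
ee_pos: [0.6242, 0.1899, 0.1996]
ee_rot: [1.868, 2.526, -0.0]
contact_force: [0.3, -0.8, -0.2]
opening: 0.0261
```

```bash
python3 -m creep '[[[0,0,0,0,0,0,0],[0,0,0,0,0,0,0],[0,0,0,0,0,0,0],[0,0,0,0,0,0,0],[0,0,0,0,0,0,0],[0,0,0,0,0,0,0],[0,0,0,0,0,0,0],[0,0,0,0,0,0,0]]]' 40; python3 -c "
from h import *
s=grab('side','side2')
b=lambda f,a,b,c,e,k:cv2.resize(f[a:b,c:e],None,fx=k,fy=k,interpolation=cv2.INTER_CUBIC)[:,:,::-1]
cv2.imwrite('pics/z2.png',b(s['frame'],110,210,260,360,5))"
```

```text
time: 4.2
ee_pos: [0.6243, 0.19, 0.1997]
ee_rot: [1.868, 2.526, 0.0]
contact_force: [0.2, 1.2, -2.0]
opening: 0.0074
```

View pics/z2.png

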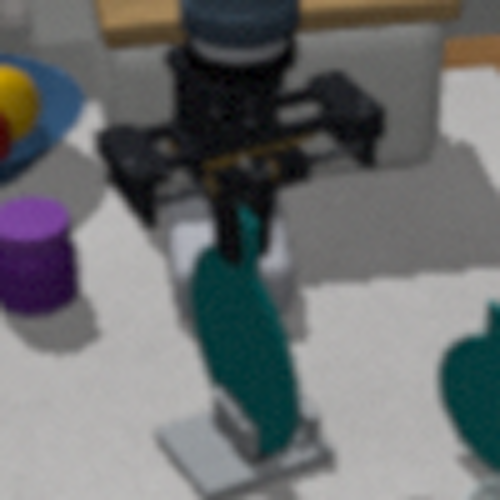

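The picture shows the fingers shut on the tab (crop px about 240,220), and the 7.4 mm opening matches its thickness. Next I lift straight up.

```bash
python3 -m creep '[[[0,0,0,0,0,-0.5,0],[0,0,0,0,0,-1,0],[0,0,0,0,0,-1.5,0],[0,0,0,0,0,-2,0],[0,0,0,0,0,-2.5,0],[0,0,0,0,0,-3,0],[0,0,0,0,0,-3.5,0],[0,0,0,0,0,-4,0]]]' 40;python3 -m creep '[[[0,0,0,0,0,-0.7,0],[0,0,0,0,0,-1.5,0],[0,0,0,0,0,-2.5,0],[0,0,0,0,0,-3.5,0],[0,0,0,0,0,-4.5,0],[0,0,0,0,0,-5.2,0],[0,0,0,0,0,-5.5,0],[0,0,0,0,0,-5.5,0]]]' 40; python3 -c "
from h import *
t=grab('top','top3');s=grab('side','side3')
b=lambda f,a,b,c,e,k:cv2.resize(f[a:b,c:e],None,fx=k,fy=k,interpolation=cv2.INTER_CUBIC)[:,:,::-1]
cv2.imwrite('pics/z3.png',np.hstack([b(t['frame'],150,250,210,310,4),b(s['frame'],90,190,260,360,4)]))
lens=np.array([.6305,-.1575]);a=np.radians(-10.5);sp=lens-.15*np.array([np.cos(a),np.sin(a)]);print(sp)
delta([sp[0],sp[1],.296],yawpose(-10.5))"
```

```text
time: 5.05
ee_pos: [0.6244, 0.1899, 0.2408]
ee_rot: [1.869, 2.525, 0.001]
contact_force: [0.0, 0.3, -1.3]
opening: 0.0079
time: 5.85
ee_pos: [0.6244, 0.19, 0.2951]
ee_rot: [1.868, 2.525, 0.001]
contact_force: [0.4, 0.0, -1.6]
opening: 0.0076
[ 0.48301176 -0.13016467]
turn [-7.000e-04  2.000e-04  4.803e-01] shift cm [-26.475 -22.849  -0.159]
```

View pics/z3.png

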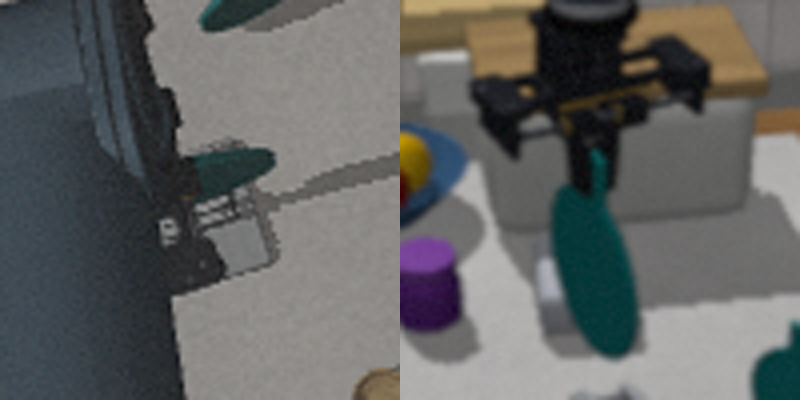

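The plate hangs upright and clear of the clamp (bottom edge at crop px 615,355, clamp below). Now I carry it to the show point.

```bash
python3 -m creep '[[[0,0,0.02,-1,-0.9,0,0],[0,0,0.05,-2.5,-2.2,0,0],[0,0,0.08,-4.5,-4,0,0],[0,0,0.12,-6.5,-5.8,0,0],[0,0,0.16,-8.5,-7.5,0,0],[0,0,0.2,-10.5,-9.2,0,0],[0,0,0.23,-12.3,-10.8,0,0],[0,0,0.24,-13,-11.4,0,0]]]' 40; python3 -c "
from h import *
delta([.483,-.130,.296],yawpose(-10.5))"
```

```text
time: 6.75
ee_pos: [0.5517, 0.0287, 0.2945]
ee_rot: [2.163, 2.278, -0.002]
contact_force: [-0.3, 0.1, -2.1]
opening: 0.0073
turn [-0.0009  0.0011  0.2348] shift cm [-15.493  -7.681  -0.123]
```

```bash
python3 -m creep '[[[0,0,0.03,-1,-0.5,0,0],[0,0,0.06,-3,-1.5,0,0],[0,0,0.1,-5.5,-2.7,0,0],[0,0,0.14,-8,-4,0,0],[0,0,0.18,-10.5,-5.2,0,0],[0,0,0.22,-13,-6.4,0,0],[0,0,0.235,-14.8,-7.3,-0.1,0],[0,0,0.235,-15.5,-7.7,-0.1,0]]]' 40; python3 -m creep '[[[0,0,0,0,0,0,0],[0,0,0,0,0,0,0],[0,0,0,0,0,0,0],[0,0,0,0,0,0,0],[0,0,0,0,0,0,0],[0,0,0,0,0,0,0],[0,0,0,0,0,0,0],[0,0,0,0,0,0,0]]]' 40;  python3 -c "
from h import *
t=grab('top','top4');s=grab('side','side4')
delta([.483,-.130,.296],yawpose(-10.5))
b=lambda f,a,b,c,e,k:cv2.resize(f[a:b,c:e],None,fx=k,fy=k,interpolation=cv2.INTER_CUBIC)[:,:,::-1]
cv2.imwrite('pics/z4.png',np.hstack([b(t['frame'],150,290,300,440,3),b(s['frame'],150,290,250,390,3)]))"
```

```text
time: 7.55
ee_pos: [0.4839, -0.1299, 0.296]
ee_rot: [2.414, 2.009, -0.0]
contact_force: [0.1, 1.4, -1.3]
opening: 0.0078
time: 8.35
ee_pos: [0.4853, -0.1268, 0.2956]
ee_rot: [2.41, 2.015, 0.0]
contact_force: [0.2, -0.2, -1.1]
opening: 0.0078
turn [ 0.     -0.      0.0053] shift cm [-0.348 -0.165 -0.033]
```

View pics/z4.png

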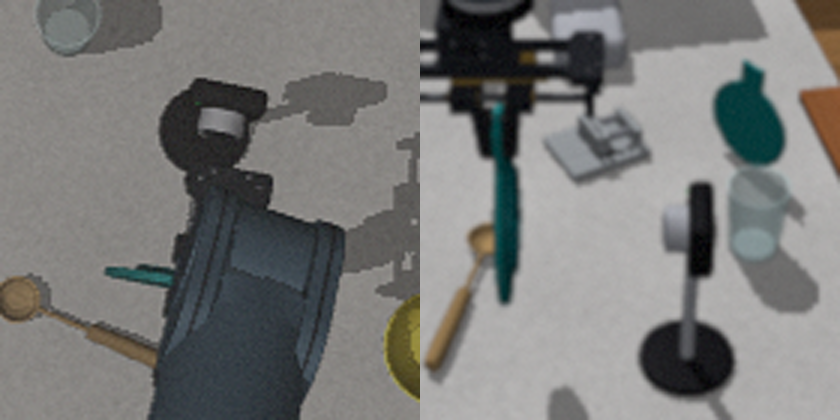

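The side view shows the plate edge-on at crop px (505,210), with its bulged side facing the lens (675,225). I'll tip the top away from the lens, pivoting about the plate's middle.

```bash
python3 -m creep '[[[-0.05,0,0,-0.3,-0.6,0,0],[-0.12,0,0,-0.3,-1.3,0.1,0],[-0.2,0,0,-0.3,-2.1,0.2,0],[-0.28,0,0,-0.3,-2.9,0.4,0],[-0.36,0,0,-0.3,-3.7,0.7,0],[-0.44,0,0,-0.3,-4.5,1,0],[-0.5,0,0,-0.3,-5.1,1.3,0],[-0.53,0,0,-0.3,-5.3,1.4,0]]]' 40; python3 -m creep '[[[0,0,0,0,0,0,0],[0,0,0,0,0,0,0],[0,0,0,0,0,0,0],[0,0,0,0,0,0,0],[0,0,0,0,0,0,0],[0,0,0,0,0,0,0],[0,0,0,0,0,0,0],[0,0,0,0,0,0,0]]]' 40;  python3 -c "
from h import *
from bench import ctrl
st=ctrl.get_state(); M=R.from_rotvec(st['ee_rot']).as_matrix(); print(M,st['q']); print('centre',st['ee_pos']+M[:,2]*.1057,'tilt',np.degrees(np.arccos(-M[2,2])))
t=grab('top','top5');s=grab('side','side5')
b=lambda f,a,b,c,e,k:cv2.resize(f[a:b,c:e],None,fx=k,fy=k,interpolation=cv2.INTER_CUBIC)[:,:,::-1]
cv2.imwrite('pics/z5.png',np.hstack([b(t['frame'],150,290,300,440,3),b(s['frame'],150,290,250,390,3)]))"
```

```text
time: 9.25
ee_pos: [0.4338, -0.1193, 0.2838]
ee_rot: [2.075, 1.742, 0.461]
contact_force: [0.1, 0.2, -1.7]
opening: 0.0079
time: 10.05
ee_pos: [0.4341, -0.1208, 0.2833]
ee_rot: [2.079, 1.74, 0.456]
contact_force: [-0.2, 1.0, -1.6]
opening: 0.0076
[[ 1.76137052e-01  8.57414999e-01  4.83544475e-01]
 [ 9.84365439e-01 -1.53097432e-01 -8.70968320e-02]
 [-6.48712568e-04  4.91325449e-01 -8.70975822e-01]] [-0.17781211 -0.08451707  0.3328558   2.39077952  0.11490511  0.31886603
 -0.11542093]
centre [ 0.48516201 -0.13002003  0.19122165] tilt 29.427764919425773
```

View pics/z5.png

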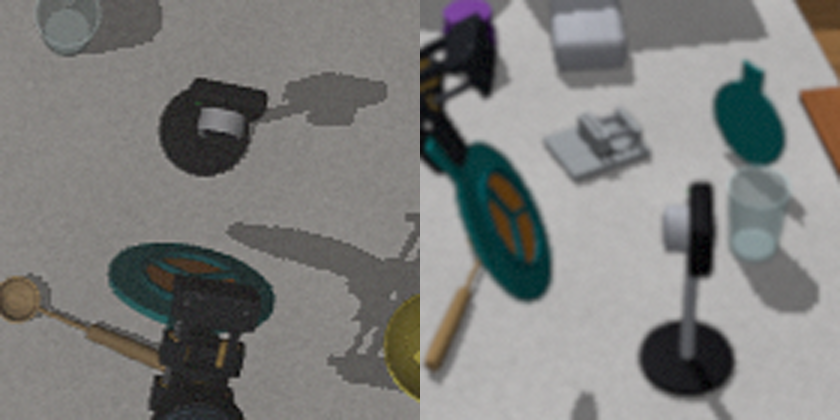

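The tipped front, with ring, ribs and orange, faces the lens in both views (side crop px 510,220) at 29.4°. Bringing it back upright.

```bash
python3 -c "
from h import *
for th in (-20,-10,0):
    Y=yawpose(-10.3)*R.from_rotvec([np.radians(th),0,0])
    delta(np.array([.483,-.130,.185])-Y.apply([0,0,.1057]),Y)"
```

```text
turn [ 0.1646 -0.0005  0.0026] shift cm [-0.023  1.243  0.582]
turn [ 3.391e-01 -3.000e-04  2.600e-03] shift cm [-0.028  3.027  1.041]
turn [ 0.5137 -0.      0.0026] shift cm [-0.032  4.704  1.803]
```

```bash
python3 -m creep '[[[0.05,0,0,0,0.5,0.1,0],[0.11,0,0,0,1,0.3,0],[0.18,0,0,0,1.6,0.6,0],[0.26,0,0,0,2.3,0.8,0],[0.34,0,0,0,3,1,0],[0.42,0,0,0,3.8,1.4,0],[0.48,0,0,0,4.4,1.7,0],[0.514,0,0.003,0,4.7,1.8,0]]]' 40; python3 -m creep '[[[0,0,0,0,0,0,0],[0,0,0,0,0,0,0],[0,0,0,0,0,0,0],[0,0,0,0,0,0,0],[0,0,0,0,0,0,0],[0,0,0,0,0,0,0],[0,0,0,0,0,0,0],[0,0,0,0,0,0,0]]]' 40;  python3 -c "
from h import *
from bench import ctrl
st=ctrl.get_state(); M=R.from_rotvec(st['ee_rot']).as_matrix(); print('centre',st['ee_pos']+M[:,2]*.1057,'tilt',np.degrees(np.arccos(-M[2,2])),'yaw',np.degrees(np.arctan2(M[1,1],M[0,1])))
t=grab('top','top6');s=grab('side','side6')
delta([.483,-.130,.2907],yawpose(-10.3))
b=lambda f,a,b,c,e,k:cv2.resize(f[a:b,c:e],None,fx=k,fy=k,interpolation=cv2.INTER_CUBIC)[:,:,::-1]
cv2.imwrite('pics/z6.png',np.hstack([b(t['frame'],150,250,320,420,4),b(s['frame'],160,260,270,370,4)]))
# disc ends in side view
m=teal(s['frame']);k,l,sts,c=cv2.connectedComponentsWithStats(m)
for i in range(1,k):
    if sts[i,4]>100: print(sts[i],c[i])
a=np.radians(-10.3);ux=np.array([np.cos(a),np.sin(a),0]);uy=np.array([-ux[1],ux[0],0]);C=np.array([.483,-.13,.185])
print('exp bottom',proj(s,[C-[0,0,.08],C,C+uy*.08,C-uy*.08])); print('exp left end top',proj(t,[C+uy*.08]))"
```

```text
time: 10.95
ee_pos: [0.4845, -0.1298, 0.2906]
ee_rot: [-2.411, -2.013, 0.002]
contact_force: [-0.7, 0.7, -1.7]
opening: 0.0077
time: 11.75
ee_pos: [0.483, -0.1297, 0.2907]
ee_rot: [-2.412, -2.012, -0.0]
contact_force: [0.2, -0.2, -1.6]
opening: 0.0075
centre [ 0.4829667  -0.12963103  0.18504584] tilt 0.015932962387547222 yaw -10.32212284039289
turn [-0.0003 -0.0001 -0.0004] shift cm [-0.032  0.006  0.002]
[   47     0   242   287 18043] [143.63099263 112.29767777]
[348 170  23  35 505] [359.32673267 189.21980198]
[271 186  12  67 437] [276.79405034 218.69107551]
[426 365  28  35 265] [438.80754717 383.29056604]
[441 370  37  30 263] [459.54752852 389.21292776]
exp bottom [[278.56942404 246.24219201]
 [276.91827072 226.28915128]
 [278.89339057 207.80738801]
 [274.72355851 246.95492945]]
exp left end top [[336.41816849 240.81697015]]
```

View pics/z6.png

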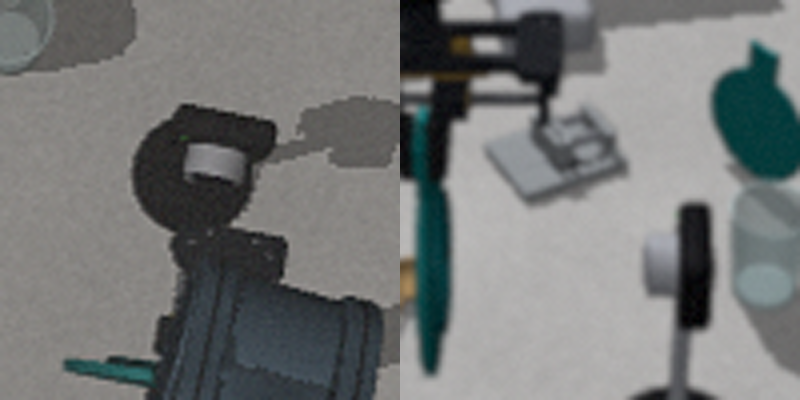

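```bash
python3 -c "
from h import *
from bench import ctrl
s=load('side6.npz');a=np.radians(-10.3);uy=np.array([-np.sin(a),np.cos(a),0]);C=np.array([.483,-.13,.185])
th=np.linspace(0,6.28,200)[:,None];p=proj(s,C+.08*(np.cos(th)*uy+np.sin(th)*np.array([0,0,1])));print('expected lowest row',p[:,1].max(),'measured ~252.5, highest (disc)',p[:,1].min(),'cols',p[:,0].min(),p[:,0].max())
print(ctrl.get_state()['qvel'])"
```

```text
expected lowest row 255.0528072490207 measured ~252.5, highest (disc) 197.7435055860071 cols 274.0070589343471 279.43406742384786
[-2.72964250e-04  5.20727731e-04 -1.08529623e-03 -2.05711235e-03
  5.14316870e-04  5.24387318e-05  1.54288324e-03]
```

```bash
python3 -c "
from bench import ticket; print(ticket.close_job())"
```

```text
the job is handed in; nothing more can be done
None
```

I drew the plate out of the clamp by its tab, carried it to the show point and tipped it with its top away from the lens. I then brought it back upright and handed the job in at about 12 s of robot time. The hand-in gives no verdict.

- **Tip:** the arm's pose put the tilt at 29.4°. Both pictures showed the ring, ribs and orange front facing the lens, with no contact seen. Joint 4 read 2.39 here, very close to its 2.40 limit.
- **Final pose:** from the arm pose and the grip offset, the plate's middle is at (0.483, -0.130, 0.185) m, 150 mm from my lens estimate. Tilt is 0.02°, yaw is -10.3° and the arm is still. The 7.5 mm finger opening fits the 8 mm tab.
- **Check against the last pictures:**
  - The plate's left end (top view) and its columns (side view) match the expected places to about 1 px.
  - Its lowest row was about 252.5 in the colour mask (254 by eye in the enlargement) against 255 expected, so it may sit a few mm high. The limit is 25 mm.
- **Disagreement:** my readings of the lens direction ranged from -6° (barrel) to -11.7° (edge of the camera head), and I used about -10.5°. That leaves the plate within about 4.5° of square, inside the 9° limit.
- **Loose things:** no shift was visible in the pictures I looked at, but I did not measure their positions.

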